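Stopper the open sample tube and hold it aslant for inspection

ROBOT

A 6-joint arm with a two-finger parallel gripper is mounted at the origin on the work surface. World frame = base frame: x ahead of the robot, y to its left, z up, the work surface at z = 0. Lengths are in m, angles in degrees, forces in N, time in s.
With the tool pointing down it reaches from about 0.4 to 0.825 m from the base axis. Payload 7 kg.
Tool frame: the origin (TCP) lies between the finger pads; the fingertips stand 22 mm ahead of it and the grasp point (between the pads) lies 3 mm ahead of it; z points along the fingers, y is the direction in which the jaws open and shut (so a half turn about z gives the same grasp; the last joint's range is limited). The gripper opens to 88 mm and grips with 3 to 60 N. Pads are 19 mm wide; open, the fingers measure 130 mm over their backs; the gripper's body (78 mm by 193 mm) begins 47 mm behind the grasp point.
Start: joints at [80.392, 20.546, 0.682, 0, -70.136, -16.507], TCP at [0.297, 0.606, 0.217] pointing down, gripper open.
Joint ranges: [-176.03, 176.03], [-82.01, 121.73], [-58.28, 71.71], [-173.87, 95.51], [-174.79, -0.11], [-173.66, 173.66]. Speed limits (degrees/s): [136.94, 136.94, 172.46, 180, 180, 180].

INTERFACE

Orientations are given as [roll, pitch, yaw] about the fixed x, y, z axes, in that order (R = Rz(yaw) Ry(pitch) Rx(roll)).
In Python, from plant import telemetry, cams, r gives the robot as it stands.
- The arm moves only by the tool carry_out, never from a script. Its argument "commands" is one flat list of numbers, 5 for each row, row after row: the shift along the world's x, y, z as a fraction of full scale, then the turn about the world's z as a fraction of full scale, then the gripper's target within -1 to 1 (shut at 1, half-way at 0, fully open at -1). In form: [x, y, z, turn, claw, x, y, z, turn, claw, ...]. A call has 1 to 8 rows; each row shifts and turns the commanded pose from where the row before left it; what a row does not reach is not made up. Full scale, the value 1, is 0.04 m for a shift and 4 degrees for a turn. A row lasts 1/10 s, in which the tool goes at most 50 mm and 8.59 degrees, less where a joint would pass 70% of its speed; a pose out of reach is approached as far as the arm can. A call with a number of a shift or a turn outside -1 to 1 is refused whole. A call with a gripper value outside its range is refused whole. The fingers move at their own pace and stop on an object; "grip_force" is the grip in N (left out, the last holds). Time passes only in rows, so rows that do not move let the fingers close. It gives the time, the measured TCP pose, the force and the opening at its end, in the units of the state.
- telemetry.get_state(): the state, without advancing time (a new reading comes with each control period).
- cams.capture(name): name is "scene" or "top" or "wrist"; returns a dict with "frame" (480x640x3 uint8, red, green, blue), "camera_matrix" (3x3 intrinsics, pixels), "camera_from_world" (4x4, takes a point from world to camera coordinates); the wrist camera has in their place "mount" (4x4, takes a point from camera to tool coordinates, whose origin is the TCP and whose axes are the flange's). Camera axes: x right, y down, z forward; pixel columns grow to the right and rows downward; lengths in m; the calibration is good to about 2 mm. The wrist camera is an equidistant fisheye: a pixel r from the principal point sees the ray r / f radians off the axis. A picture is of the moment at which its call begins: read the wrist's pose just before it. There is no depth.
- r.close_job(): hands the job in, once; it reports no verdict.
The state is a dict: "time_s": time; "joints": joint angles; "qd": joint speeds; "joint_torque": joint torques, N m; "tcp_pos": TCP position; "eef_rot": TCP orientation; "contact_force": force on the tool from outside, world axes, zero at the start; "moment": the same for the moment, N m; "gripper_width": finger opening in m.
Only numpy, scipy, OpenCV 4.12 (cv2) and the standard library are available. Lean on these libraries where they do the work, as an engineer would, in place of code of your own. Each camera call takes 0.05 s, during which the arm holds its last target. There are 200 camera calls.

TASK

Take the blue stopper from its compartment in the parts tray and close the open amber sample tube with it while the tube stands in the rack, pushed fully home and let go. Then draw the closed tube straight up out of the rack, lean it over about halfway between upright and lying (some 45 degrees, towards any side, mouth end higher) and keep it raised with its middle at least 20 cm above the bench. Leave the capped tubes, the other stoppers and the beakers where they are, and finish while still holding the tube there, motionless and with the stopper in place.

Things in the scene. Friction and masses are not known exactly. Their poses are not given: they have to be found in the camera images.
- tube_center (a point): Loose open amber tube (the only uncapped one), outside diameter 32 mm, 130 mm tall, bore 26 mm, about 0.1 kg, three thin pale bands. This point: its centre, 65 mm from underside and mouth; z axis along it to the mouth. It stands upright in a rack well, lower 55 mm inside, upper 75 mm free, underside 10 mm and mouth 140 mm above the bench.
- tube_mouth (a point): Centre of the tube's open mouth, level with its rim; z axis out of the tube.
- blue_stopper_center (a point): Loose blue stopper, 44 mm tall, 0.03 kg: plug 22 mm diameter, 24 mm long, narrowing to 17 mm at the foot; on top a round head 30 mm diameter, 20 mm tall. Point half-way up its axis (head's middle is 12 mm higher); z from plug to head. Stands plug down. Fully home the head rests on the tube's rim, this point 2 mm inside the mouth.
- rack: Fixed white block with blue ends, 85 mm (x) by 250 mm (y) by 65 mm tall, with three round wells of 34 mm diameter, 55 mm deep, on its y axis at -80, 0 and +80 mm from its middle. Origin at the centre of its underside, on the bench. The open tube may be in any of the wells.
- tray: Fixed grey parts tray, 94 mm (x) by 270 mm (y), walls 4 mm thick and 15 mm tall above the bench, floor 4 mm thick, three compartments side by side along its y axis, about 88 mm apart; one stopper stands in each. Origin at the centre of its underside, on the bench.
- capped_a: Amber tube of the same 32 mm diameter with a fixed white cap of 35 mm diameter, 146 mm tall in all, standing in another well; loose, leave it. Origin at the centre of its underside, z axis up.
- capped_b: A second capped tube just like the first, in the remaining well; leave it. Origin at the centre of its underside.
- red_stopper_center (a point): Red stopper of the same shape and size as the blue one, in another compartment; leave it. Point half-way up its axis.
- yellow_stopper_center (a point): Yellow stopper of the same shape and size, in the remaining compartment; leave it. Point half-way up its axis.
- beaker0: Loose glass beaker, 64 mm diameter, 70 mm tall, on the bench beyond the rack and tray; leave it. Origin at the centre of its underside.
- beaker1: Loose glass beaker, 64 mm diameter, 65 mm tall, on the bench beyond the rack and tray; leave it. Origin at the centre of its underside.
- beaker2: Loose glass beaker, 64 mm diameter, 60 mm tall, on the bench beyond the rack and tray; leave it. Origin at the centre of its underside.
- tube: The same open tube with its origin at the centre of its underside, z axis towards the mouth.
- blue_stopper: The same blue stopper with its origin at the centre of its underside, z axis from plug to head. In the tube its plug has 2 mm of play all round and stays in by its own weight only.
There are look-alikes about, which are no part of the job. What is shaped like the tube but red or yellow is not meant.

How it is judged (in metres and radians):
On the way, in this order (a step that is already met when the one before it is completed fails the run):
1. the blue stopper is fully home in the tube, let go, with the tube still down in the rack (z of blue_stopper_center in the frame of tube_mouth below 0.0015 m and distance between blue_stopper_center and tube_mouth below 0.008 m and angle between the z axis of blue_stopper and the z axis of tube, either way round below 0.12 rad and contact force between the fingers and blue_stopper below 0.1 N and height (world z) of tube_center below 0.085 m and angle between tube_center's own z axis and vertical below 0.15 rad), for 0.2 s.
2. the closed tube is drawn up clear of the rack, still upright (within 20 degrees) (height (world z) of tube_center above 0.133 m and angle between tube_center's own z axis and vertical below 0.35 rad and distance between blue_stopper_center and tube_mouth below 0.008 m), for 0.05 s.
At the end, for the whole second after the job is handed in: Fingers hold the tube (over 1 N; rack and tray not touching it), motionless, centre at least 190 mm above the bench, leaning 33 to 57 degrees from upright, mouth end higher; stopper centre within 8 mm of the mouth centre, at most 2 mm out of it, axes within 11 degrees (angle between tube_center's own z axis and vertical between 0.58 and 0.99 rad and height (world z) of tube_center above 0.19 m and z of blue_stopper_center in the frame of tube_mouth below 0.002 m and distance between blue_stopper_center and tube_mouth below 0.008 m and angle between the z axis of blue_stopper and the z axis of tube, either way round below 0.2 rad and contact force between the fingers and tube above 1 N and contact force between each of rack, tray and tube below 0.1 N and linear speed of tube below 0.03 m/s and angular speed of tube below 0.2 rad/s); the arm keeps its last pose, push and grip.
It fails at once if a capped tube is disturbed (moved more than 30 mm) (distance of any of capped_a, capped_b from where it was at the start of the episode above 0.03 m).
It fails at once if another stopper is disturbed (moved more than 30 mm) (distance of any of red_stopper_center, yellow_stopper_center from where it was at the start of the episode above 0.03 m).
It fails at once if a beaker is disturbed (moved more than 30 mm) (distance of any of beaker0, beaker1, beaker2 from where it was at the start of the episode above 0.03 m).
It also fails if it takes over 54 s, if anything falls off the work surface, if the arm or the gripper's body presses on something with over 40 N, if the wrist force passes 120 N, or if a joint passes its speed limit or range.

## Working session

There is one attempt and no reset: what is moved stays moved. The work goes in short steps, Python scripts to look and compute and a tool call to move; the robot and the scene stay as the last step left them, time stands still between calls to the robot, and variables do not carry over. Pictures are saved under pics/ and viewed, about 8 in all and at most 12, crops included, and the job is handed in when it is done.

Besides the shell and the picture viewer there is one more tool, called after "Request:" in YAML: its name, and indented under it one key for each argument. carry_out: Moves the arm, as the interface text tells. Shift numbers are shares of 0.04 m and turn numbers shares of 4 degrees, none past 1 either way. Its arguments: {"type":"object","properties":{"commands":{"type":"array"},"grip_force":{"type":"number"}},"required":["commands"]}

```bash
mkdir -p pics; ls
cat > h.py <<'E'
import numpy as np, cv2
from plant import telemetry, cams, r
def snap(n,f):
    c=cams.capture(n); cv2.imwrite(f'pics/{f}.png',c['frame'][:,:,::-1]); np.savez(f'pics/{f}.npz',**c); return c
def onplane(f,uv,z):
    c=np.load(f'pics/{f}.npz'); K=c['camera_matrix'];T=c['camera_from_world']
    R=T[:3,:3];o=-R.T@T[:3,3]; d=R.T@np.linalg.solve(K,[uv[0],uv[1],1.]); return o+d*(z-o[2])/d[2]
E
python3 - <<'E'
from h import *
s=telemetry.get_state(); print(s)
for n in('top','scene'):
    c=snap(n,n); T=c['camera_from_world']; print(n,c['camera_matrix'].tolist(),(-T[:3,:3].T@T[:3,3]).round(3))
E
```

```text
pics
{'time_s': 0.0, 'joints': array([ 8.03921217e+01,  2.05902400e+01,  6.34140057e-01, -2.03940162e-02,
       -7.01377099e+01, -1.65077711e+01]), 'qd': array([-0.07382756, -0.00035287,  0.02425085, -0.00344806,  0.0462098 ,
        0.07069322]), 'joint_torque': array([ 1.42080757e-03, -5.82723856e+01,  2.93050396e+01,  6.99701115e+00,
        7.12331981e-03, -1.60876893e-04]), 'tcp_pos': array([0.29691497, 0.60561574, 0.21623813]), 'eef_rot': array([ 1.79904609e+02, -8.27664514e-03, -2.61225873e+01]), 'contact_force': array([-0.36708382,  0.04401812, -0.18245038]), 'moment': array([0.05422365, 0.01659291, 0.00571695]), 'gripper_width': 0.08794302927619815}
top [[495.43758989806526, 0.0, 321.1588179605169], [0.0, 495.43758989806526, 232.57434288061586], [0.0, 0.0, 1.0]] [ 3.930e-01 -1.000e-03  1.264e+00]
scene [[495.3128139936799, 0.0, 314.3366699143513], [0.0, 495.3128139936799, 242.4078681846981], [0.0, 0.0, 1.0]] [ 1.216 -0.55   0.627]
```

View pics/top.png

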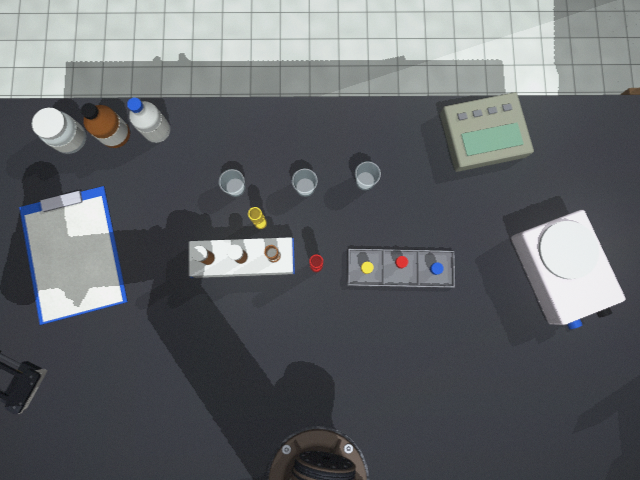

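View pics/scene.png

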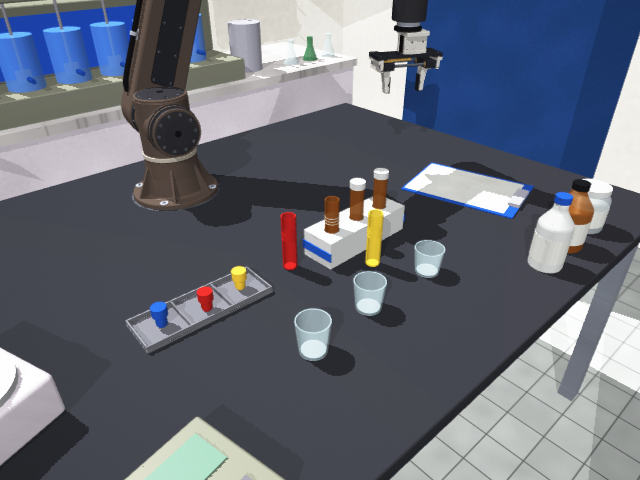

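Run:
```python
import cv2
a=cv2.imread('pics/top.png')
cv2.imwrite('pics/crop.png',cv2.resize(a[200:300,180:460],(784,280),interpolation=cv2.INTER_CUBIC))
b=cv2.imread('pics/scene.png')
c1=cv2.resize(a[200:300,180:330],(800,533),interpolation=cv2.INTER_CUBIC)[100:433]
c2=cv2.resize(a[240:295,340:460],(800,367),interpolation=cv2.INTER_CUBIC)[:266]
import numpy as np
cv2.imwrite('pics/crop.png',np.vstack([c1,c2]))
```

```text
(no output)
```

View pics/crop.png

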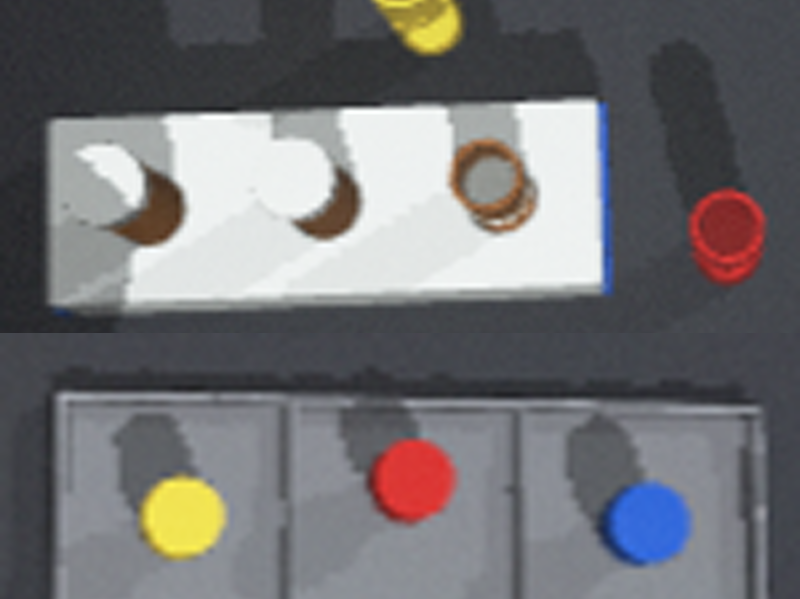

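Run:
```python
from h import *
for n,uv,z in [('blue',(436.8,267.9),.048),('mouth',(271,251.8),.14),('UL',(189,241),.065),('UR',(292.5,237.3),.065),('LR',(293.8,273.3),.065),('LL',(189.6,275.7),.065),('redst',(401.5,261.8),.048),('yel',(367,267.5),.048),('redtube',(316,257),.13),('trayTR',(454,250.5),.015),('trayTL',(349,249),.015)]:
    print(n,onplane('top',uv,z).round(4))
```

```text
blue [ 0.4992 -0.3     0.048 ]
mouth [0.5314 0.1002 0.14  ]
UL [0.5689 0.3069 0.065 ]
UR [0.5759 0.0546 0.065 ]
LR [0.4878 0.0515 0.065 ]
LL [0.4843 0.3027 0.065 ]
redst [ 0.5151 -0.2134  0.048 ]
yel [ 0.5018 -0.1278  0.048 ]
redtube [ 0.5197 -0.0024  0.13  ]
trayTR [ 0.5461 -0.3541  0.015 ]
trayTL [ 0.5522 -0.0866  0.015 ]
```

Request:
carry_out:
  commands: [0.63, -1, 0, 0.82, -0.4, 0.63, -1, 0, 0.82, -0.4, 0.63, -1, 0, 0.82, -0.4, 0.63, -1, 0, 0.82, -0.4, 0.63, -1, 0, 0.82, -0.4, 0.63, -1, 0, 0.82, -0.4, 0.63, -1, 0, 0.82, -0.4, 0.63, -1, 0, 0.82, -0.4]
  grip_force: 12

```text
time_s: 0.9
tcp_pos: [0.4992, 0.2842, 0.217]
eef_rot: [180.0, 0.0, 0.3]
contact_force: [0.4, 0.8, 0.1]
gripper_width: 0.0611
```

Request:
carry_out:
  commands: [0, -1, 0, 0, -0.4, 0, -1, 0, 0, -0.4, 0, -1, 0, 0, -0.4, 0, -1, 0, 0, -0.4, 0, -1, 0, 0, -0.4, 0, -1, 0, 0, -0.4, 0, -1, 0, 0, -0.4, 0, -1, 0, 0, -0.4]

```text
time_s: 1.7
tcp_pos: [0.4982, -0.0355, 0.2171]
eef_rot: [-180.0, 0.0, 0.1]
contact_force: [0.4, 0.3, 0.2]
gripper_width: 0.0612
```

Request:
carry_out:
  commands: [0, -1, 0, 0.2, -0.4, 0, -1, 0, 0, -0.4, 0, -1, 0, 0, -0.4, 0, -1, 0, 0, -0.4, 0, -1, -0.5, 0, -0.4, 0, -1, -0.5, 0, -0.4, 0, -0.65, -0.5, 0, -0.4, 0, 0, 0, 0, -0.4]

```text
time_s: 2.5
tcp_pos: [0.4963, -0.302, 0.1533]
eef_rot: [-179.9, 0.3, 0.7]
contact_force: [-0.8, -0.1, -0.4]
gripper_width: 0.061
```

```bash
cat >> h.py <<'E'
from scipy.spatial.transform import Rotation as Ro
def wsnap(f):
    s=telemetry.get_state(); c=cams.capture('wrist'); cv2.imwrite(f'pics/{f}.png',c['frame'][:,:,::-1])
    np.savez(f'pics/{f}.npz',p=s['tcp_pos'],e=s['eef_rot'],K=c['camera_matrix'],M=c['mount'])
    return s,c
def won(f,uv,z):
    d=np.load(f'pics/{f}.npz');K=d['K'];x=(uv[0]-K[0,2])/K[0,0];y=(uv[1]-K[1,2])/K[1,1];t=np.hypot(x,y)
    v=np.array([x/t*np.sin(t),y/t*np.sin(t),np.cos(t)]);R=Ro.from_euler('xyz',d['e'],degrees=True).as_matrix()
    o=d['p']+R@d['M'][:3,3];v=R@d['M'][:3,:3]@v;return o+v*(z-o[2])/v[2]
E
python3 - <<'E'
from h import *
s,c=wsnap('w1'); print(s['tcp_pos'],s['eef_rot'],c['camera_matrix'].tolist(),c['mount'].round(3).tolist())
E
```

```text
[ 0.49627786 -0.30196393  0.15328006] [-179.88943963    0.33808066    0.70992966] [[371.64829954431775, 0.0, 317.2504537677719], [0.0, 371.64829954431775, 242.45932160052718], [0.0, 0.0, 1.0]] [[0.0, -0.958, -0.288, 0.078], [1.0, 0.0, 0.0, 0.0], [-0.0, -0.288, 0.958, -0.168], [0.0, 0.0, 0.0, 1.0]]
```

View pics/w1.png

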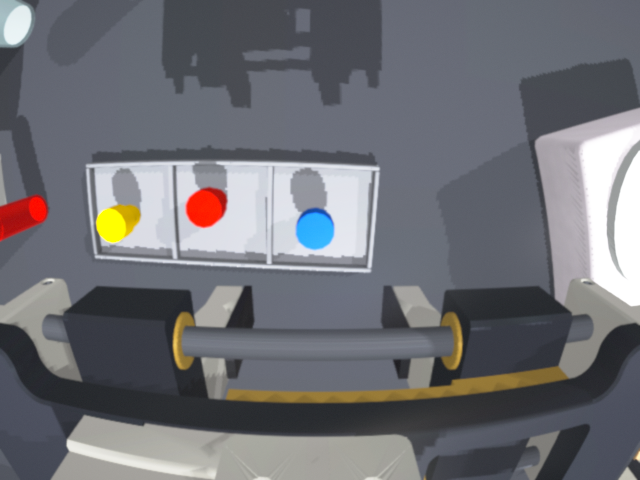

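Run:
```python
from h import *
print(won('w1',(315,229.5),.048),won('w1',(334,229.5),.048),won('w1',(206,207),.048),telemetry.get_state()['tcp_pos'])
```

```text
[ 0.50190449 -0.30015495  0.048     ] [ 0.50210377 -0.31459618  0.048     ] [ 0.51907579 -0.21586959  0.048     ] [ 0.49710716 -0.30105612  0.15488826]
```

Request:
carry_out:
  commands: [0.05, 0, -0.65, 0, -0.4, 0, 0, -0.65, 0, -0.4, 0, 0, -0.65, 0, -0.4, 0, 0, -0.63, 0, -0.4, 0, 0, 0, 0, -0.4, 0, 0, 0, 0, -0.4]

```text
time_s: 3.15
tcp_pos: [0.5012, -0.2995, 0.0548]
eef_rot: [180.0, 0.0, 1.0]
contact_force: [-0.3, -0.3, 0.3]
gripper_width: 0.0613
```

Request:
carry_out:
  commands: [0, 0, 0, 0, 1, 0, 0, 0, 0, 1, 0, 0, 0, 0, 1, 0, 0, 0, 0, 1, 0, 0, 0, 0, 1, 0, 0, 0, 0, 1]

```text
time_s: 3.75
tcp_pos: [0.5007, -0.3, 0.0541]
eef_rot: [180.0, -0.0, 0.9]
contact_force: [-0.6, 0.1, 0.1]
gripper_width: 0.0187
```

Run:
```python
from h import *
s,c=wsnap('w2'); print(s['tcp_pos'],s['gripper_width'])
b=snap('scene','s2')['frame'][:,:,::-1]
cv2.imwrite('pics/v2.png',np.hstack([cv2.resize(c['frame'][:,:,::-1],(400,300)),cv2.resize(b[240:390,80:280],(400,300),interpolation=2)]))
```

```text
[ 0.50070478 -0.29999542  0.05408527] 0.018724188389777963
```

View pics/v2.png

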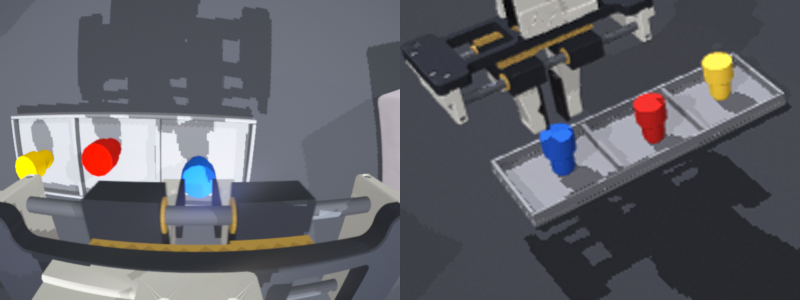

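Run:
```python
from h import *
im=cv2.imread('pics/w2.png'); hsv=cv2.cvtColor(im,cv2.COLOR_BGR2HSV)
m=((hsv[...,0]>95)&(hsv[...,0]<125)&(hsv[...,1]>150)&(hsv[...,2]>90)).astype(np.uint8)
ys,xs=np.where(m); print(xs.min(),xs.max(),ys.min(),ys.max())
for v in (ys.min(),270,280,290,300): print(v,won('w2',((xs.min()+xs.max())/2,v),.048))
t=np.load('pics/s2.npz'); f=t['frame'][:,:,::-1]
c=snap('top','t2')['frame'][:,:,::-1]
a=cv2.resize(c[240:295,380:460],(400,275),interpolation=2); b=cv2.resize(f[290:345,120:200],(400,275),interpolation=2); w=im[200:340,215:415]; w=cv2.resize(w,(800,560))[:310]
cv2.imwrite('pics/v3.png',np.vstack([np.hstack([a,b]),w]))
```

```text
290 344 250 315
250 [ 0.52266418 -0.29967648  0.048     ]
270 [ 0.51213382 -0.29984847  0.048     ]
280 [ 0.50670769 -0.299937    0.048     ]
290 [ 0.50115902 -0.30002747  0.048     ]
300 [ 0.49547528 -0.30012008  0.048     ]
```

View pics/v3.png

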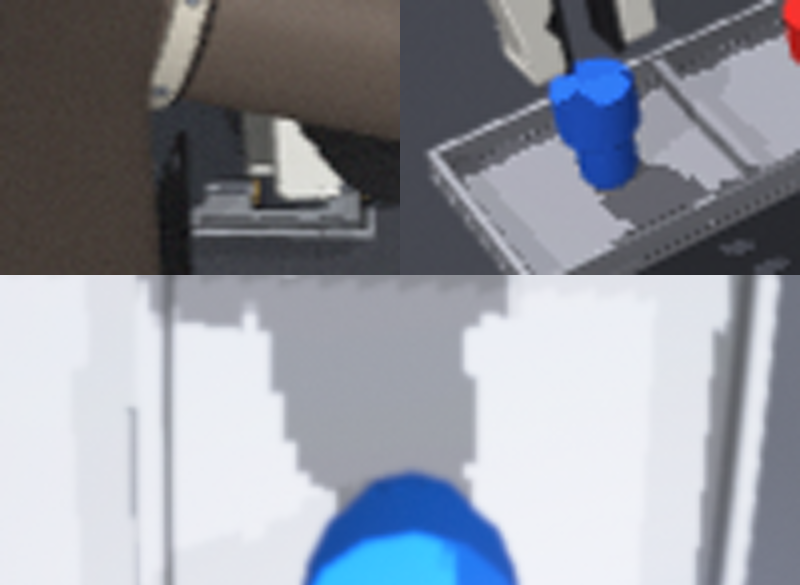

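Run:
```python
from h import *
t=np.load('pics/s2.npz');K=t['camera_matrix'];T=t['camera_from_world']
def pr(p): q=K@(T[:3,:3]@np.array(p)+T[:3,3]); return (q[:2]/q[2]).round(1)
for n,p in dict(tipR=(.5005,-.309,.032),tipL=(.5005,-.291,.032),head=(.5005,-.3,.048),foot=(.5005,-.3,.004),headfarx=(.4855,-.3,.048)).items(): print(n,pr(p))
s=telemetry.get_state();print(s['gripper_width'],s['contact_force'],s['tcp_pos'])
for x in range(0,1): pass
```

```text
tipR [154.4 314.7]
tipL [163.4 310.4]
head [157.4 305.8]
foot [161.5 324. ]
headfarx [153.6 301.9]
0.006656580334352509 [ 0.43896138 -0.1149553  -0.83417569] [ 0.50068691 -0.29994098  0.05391257]
```

Request:
carry_out:
  commands: [0, 0, 0, 0, -0.4, 0, 0, 0, 0, -0.4, 0, 0, 0, 0, -0.4, 0, 0, 0, 0, -0.4, 0, 0, 1, 0, -0.4, 0, 0, 1, 0, -0.4, 0, 0, 0.6, 0, -0.4, 0, 0, 0, 0, -0.4]

```text
time_s: 4.7
tcp_pos: [0.503, -0.3008, 0.1623]
eef_rot: [179.9, -0.4, 1.0]
contact_force: [-0.5, -0.4, -0.4]
gripper_width: 0.06
```

Run:
```python
from h import *
s,c=wsnap('w4'); print(s['tcp_pos'],s['gripper_width'])
f=snap('scene','s4')['frame'][:,:,::-1]; im=c['frame'][:,:,::-1]
b=cv2.resize(f[280:350,110:230],(800,467),interpolation=2)[:300]
w=cv2.resize(im[170:270,70:390],(800,250),interpolation=2)
cv2.imwrite('pics/v4.png',np.vstack([b,w]))
```

```text
[ 0.5030141  -0.30079313  0.16227727] 0.05997133776351725
```

View pics/v4.png

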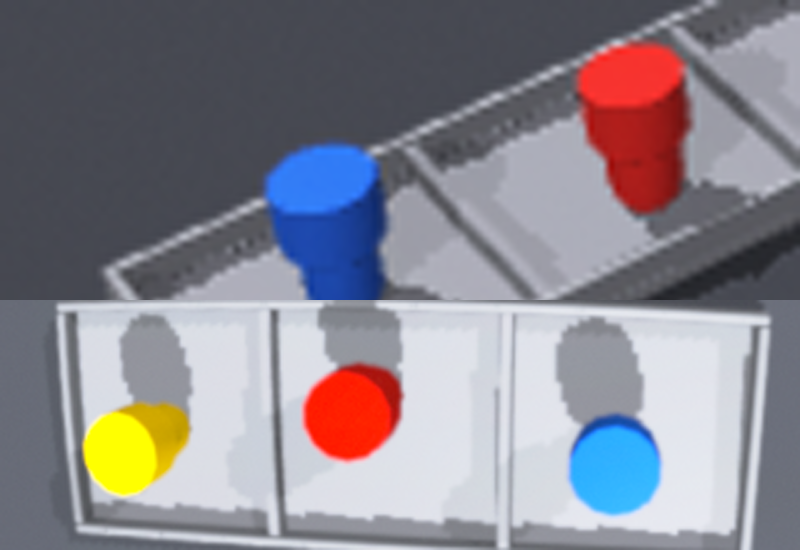

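Run:
```python
from h import *
print(won('w4',(315.8,235.8),.048),won('w4',(315.8,235.8),.044),onplane('s4',(158.1,306.6),.048),onplane('s4',(110+632/6.667-.4,280+75/6.667-.4),.048))
# red head top crop (632,75); check size of blue top: left 266,right 378
print(onplane('s4',(110+266/6.667,307.7),.048)-onplane('s4',(110+378/6.667,304.7),.048))
print(np.load('pics/s4.npz')['camera_from_world'].round(3).tolist())
```

```text
[ 0.5025362  -0.30012698  0.048     ] [ 0.50143926 -0.30014023  0.044     ] [ 0.50354837 -0.30013157  0.048     ] [ 0.51988815 -0.21322562  0.048     ]
[-0.01278132 -0.0266989   0.        ]
[[0.666, 0.746, -0.007, -0.395], [0.396, -0.361, -0.844, -0.15], [-0.632, 0.56, -0.536, 1.413], [0.0, 0.0, 0.0, 1.0]]
```

Run:
```python
from h import *
for dz in (0,.01,.02):
  z=.015-dz
  a,b,c,d=[won('w1',u,z) for u in((88,164),(378,167),(371,270),(95,258))]
  print(dz,np.linalg.norm((a-b)[:2]),np.linalg.norm((c-d)[:2]),np.linalg.norm((a-d)[:2]),np.linalg.norm((b-c)[:2]))
t=np.load('pics/s2.npz');K=t['camera_matrix'];T=t['camera_from_world']
def pr(p): q=K@(T[:3,:3]@np.array(p)+T[:3,3]); return (q[:2]/q[2]).round(1)
for z in(.032,.04,.048,.056):print(z,pr((.5005,-.309,z)),pr((.5005,-.291,z)))
b=cv2.imread('pics/s2.png')
cv2.imwrite('pics/v5.png',cv2.resize(b[270:330,130:190],(600,600),interpolation=cv2.INTER_NEAREST))
```

```text
0 0.26543392442872515 0.26944245745674145 0.09339709496734842 0.09094856102907908
0.01 0.2741174603234852 0.2782571304716305 0.09645253344741742 0.09392389696615844
0.02 0.28280099621824517 0.2870718034865194 0.09950797192748659 0.0968992329032377
0.032 [154.4 314.7] [163.4 310.4]
0.04 [153.6 311.3] [162.7 307. ]
0.048 [152.8 307.9] [161.9 303.6]
0.056 [152.  304.5] [161.2 300.2]
```

View pics/v5.png

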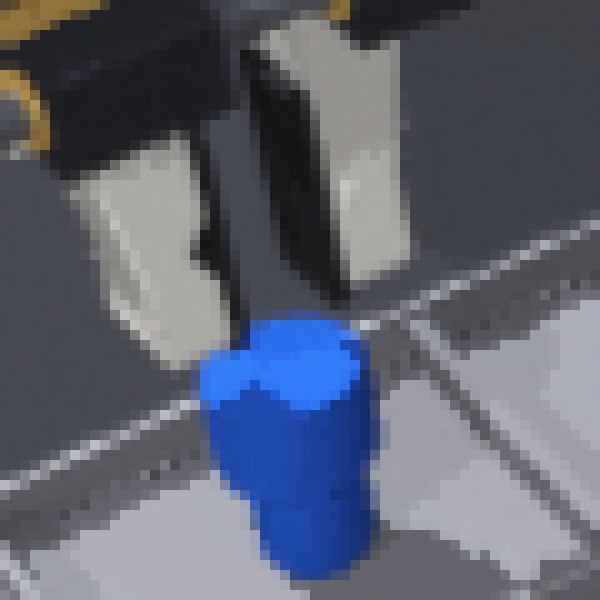

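Request:
carry_out:
  commands: [0.04, 0, -0.7, 0, -0.2, 0, 0, -0.7, 0, -0.2, 0, 0, -0.7, 0, -0.2, 0, 0, -0.5, 0, -0.2, 0, 0, -0.15, 0, -0.2, 0, 0, -0.15, 0, -0.2, 0, 0, 0, 0, -0.2]

```text
time_s: 5.5
tcp_pos: [0.5021, -0.2999, 0.0415]
eef_rot: [-180.0, 0.1, 0.9]
contact_force: [-0.4, 0.3, 0.5]
gripper_width: 0.0525
```

Request:
carry_out:
  commands: [0, 0, 0, 0, 1, 0, 0, 0, 0, 1, 0, 0, 0, 0, 1, 0, 0, 0, 0, 1]

```text
time_s: 5.9
tcp_pos: [0.5026, -0.3, 0.0425]
eef_rot: [180.0, -0.1, 0.9]
contact_force: [0.1, 0.5, 0.8]
gripper_width: 0.0259
```

Request:
carry_out:
  commands: [0, 0, 0, 0, 1, 0, 0, 0, 0, 1]

```text
time_s: 6.1
tcp_pos: [0.5024, -0.3, 0.0421]
eef_rot: [180.0, -0.0, 0.9]
contact_force: [-0.2, -0.3, -0.1]
gripper_width: 0.0106
```

Run:
```python
from h import *
s,c=wsnap('w6'); print(s['tcp_pos'],s['gripper_width'],s['joints'],s['contact_force'])
f=snap('scene','s6')['frame'][:,:,::-1]; im=c['frame'][:,:,::-1]
b=cv2.resize(f[265:340,110:210],(400,300),interpolation=2)
b2=cv2.resize(f[230:350,80:240],(400,300),interpolation=2)
w=cv2.resize(im[220:345,217:417],(480,300),interpolation=2)
cv2.imwrite('pics/v6.png',np.vstack([np.hstack([b,b2]),np.hstack([w,np.zeros((300,320,3),np.uint8)])]))
```

```text
[ 0.50237738 -0.29995669  0.04209627] 0.010602213458762777 [-1.17049762e+01  2.19090496e+01 -2.30209434e+01  1.40258497e-04
 -4.50566212e+01  1.02626966e+02] [-0.1963141  -0.29097624 -0.05166298]
```

View pics/v6.png

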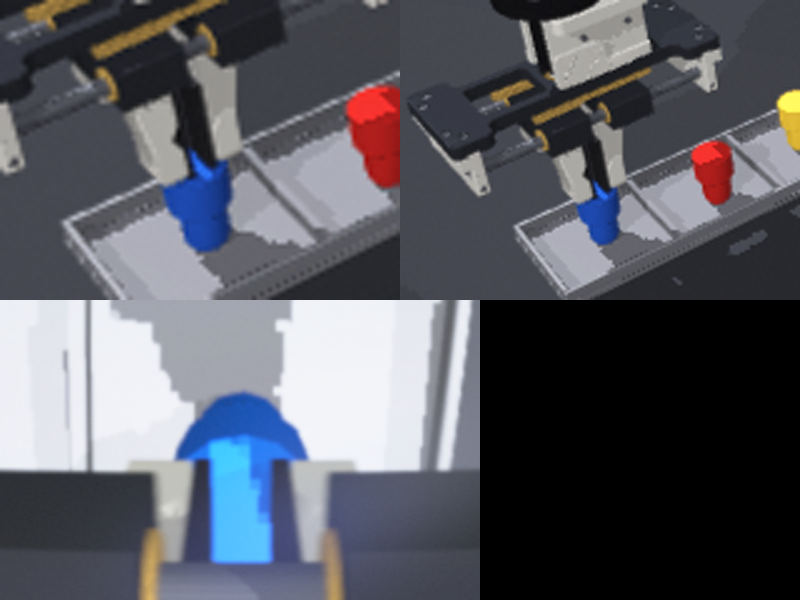

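Request:
carry_out:
  commands: [0, 0, 0, 0, -0.1, 0, 0, 0, 0, -0.1, 0, 0, 0, 0, -0.1, 0, 0, 0, 0, -0.1, 0, 0, -0.1, 0, -0.1, 0, 0, -0.1, 0, -0.1, 0, 0, -0.1, 0, -0.1, 0, 0, 0, 0, -0.1]

```text
time_s: 7.0
tcp_pos: [0.5017, -0.2998, 0.0291]
eef_rot: [-180.0, 0.1, 0.9]
contact_force: [-0.2, -0.8, -0.1]
gripper_width: 0.0479
```

Request:
carry_out:
  commands: [0, 0, 0, 0, 1, 0, 0, 0, 0, 1, 0, 0, 0, 0, 1, 0, 0, 0, 0, 1]

```text
time_s: 7.4
tcp_pos: [0.5024, -0.3, 0.0301]
eef_rot: [180.0, -0.0, 0.9]
contact_force: [0.0, 0.1, -0.9]
gripper_width: 0.0284
```

Request:
carry_out:
  commands: [0, 0, 0, 0, 1]

```text
time_s: 7.5
tcp_pos: [0.5025, -0.3, 0.0301]
eef_rot: [180.0, -0.0, 0.9]
contact_force: [0.1, -0.4, 0.1]
gripper_width: 0.0279
```

Request:
carry_out:
  commands: [0, 0, 0, 0, -0.1, 0, 0, 0, 0, -0.1, 0, 0, -0.15, 0, -0.1, 0, 0, 0, 0, -0.1, 0, 0, 0, 0, 1, 0, 0, 0, 0, 1, 0, 0, 0, 0, 1, 0, 0, 0, 0, 1]

```text
time_s: 8.3
tcp_pos: [0.5024, -0.3, 0.024]
eef_rot: [180.0, -0.0, 0.9]
contact_force: [-0.4, 0.7, -0.8]
gripper_width: 0.0285
```

Request:
carry_out:
  commands: [0, 0, 0, 0, 1, 0, 0, 0, 0, 1]

```text
time_s: 8.5
tcp_pos: [0.5023, -0.3, 0.024]
eef_rot: [180.0, -0.0, 0.9]
contact_force: [1.0, -0.3, -0.4]
gripper_width: 0.0285
```

Request:
carry_out:
  commands: [0, 0, 0.3, 0, 1, 0, 0, 0.5, 0, 1, 0, 0, 0.7, 0, 1, 0, 0, 0.7, 0, 1, 0, 0, 0, 0, 1]

```text
time_s: 9.0
tcp_pos: [0.505, -0.3009, 0.1172]
eef_rot: [179.8, -0.4, 1.0]
contact_force: [0.7, 0.6, -0.3]
gripper_width: 0.0284
```

Run:
```python
from h import *
s,c=wsnap('w7'); print(s['tcp_pos'],s['gripper_width'],s['contact_force'])
f=snap('scene','s7')['frame'][:,:,::-1]; im=c['frame'][:,:,::-1]
b=cv2.resize(f[210:330,80:240],(800,600),interpolation=2)[:,100:600]
w=cv2.resize(im[220:345,250:390],(300,268),interpolation=2)
cv2.imwrite('pics/v7.png',np.hstack([b,np.vstack([w,np.zeros((332,300,3),np.uint8)])]))
```

```text
[ 0.50500018 -0.30093833  0.11719081] 0.028396756323258623 [ 0.68922552  0.63844594 -0.34185454]
```

View pics/v7.png

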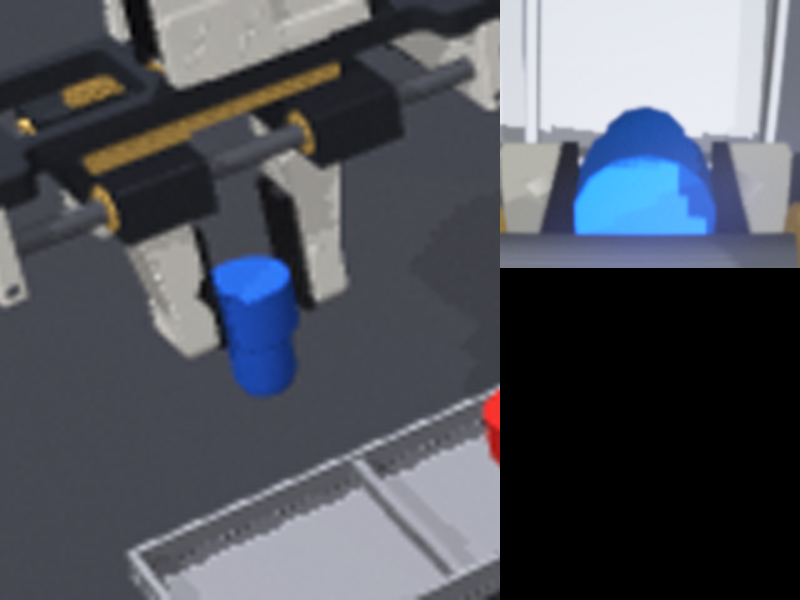

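Run:
```python
from h import *
t=np.load('pics/scene.npz');K=t['camera_matrix'];T=t['camera_from_world']
def pr(p): q=K@(T[:3,:3]@np.array(p)+T[:3,3]); return q[:2]/q[2]
hsv=cv2.cvtColor(cv2.imread('pics/scene.png'),cv2.COLOR_BGR2HSV)[185:240,318:348]
m=(hsv[...,0]<20)&(hsv[...,1]>110)
for i in range(6,48,2):
    x=np.where(m[i])[0]; print(185+i,(318+x.min(),318+x.max()) if len(x) else None, end='; ')
a=np.linspace(0,2*np.pi,60)
for cx,cy in((.5314,.1002),(.5345,.1002)):
    e=np.array([pr((cx+.016*np.cos(k),cy+.016*np.sin(k),.14)) for k in a]); print(cx,e.min(0),e.max(0))
    e=np.array([pr((cx+.016*np.cos(k),cy+.016*np.sin(k),.10)) for k in a]); print('z.10',e.min(0),e.max(0))
```

```text
191 None; 193 None; 195 None; 197 (np.int64(326), np.int64(338)); 199 (np.int64(324), np.int64(339)); 201 (np.int64(325), np.int64(339)); 203 (np.int64(324), np.int64(339)); 205 (np.int64(324), np.int64(339)); 207 (np.int64(324), np.int64(339)); 209 (np.int64(324), np.int64(339)); 211 (np.int64(325), np.int64(338)); 213 (np.int64(325), np.int64(338)); 215 (np.int64(325), np.int64(338)); 217 (np.int64(326), np.int64(337)); 219 (np.int64(326), np.int64(337)); 221 (np.int64(325), np.int64(334)); 223 (np.int64(327), np.int64(336)); 225 (np.int64(325), np.int64(337)); 227 (np.int64(325), np.int64(337)); 229 (np.int64(325), np.int64(338)); 231 (np.int64(326), np.int64(337)); 0.5314 [321.9898577  194.82029345] [336.96360269 201.71216031]
z.10 [321.960051   211.05834346] [336.63665538 218.223152  ]
0.5345 [322.97173688 195.30118613] [337.97378638 202.21846551]
z.10 [322.9223672  211.55896117] [337.62616288 218.74967403]
```

Request:
carry_out:
  commands: [0, 0, 0.8, 0, 1, 0, 0, 0.8, 0, 1, 0.1, 0.4, 0.6, 0, 1, 0.1, 0.8, 0, 0, 1, 0.1, 1, 0, 0, 1, 0.1, 1, 0, 0, 1, 0.1, 1, 0, 0, 1, 0.1, 1, 0, 0, 1]

```text
time_s: 9.9
tcp_pos: [0.5256, -0.0905, 0.1993]
eef_rot: [180.0, 0.1, 0.9]
contact_force: [1.4, -0.7, -1.3]
gripper_width: 0.0282
```

Request:
carry_out:
  commands: [0.1, 1, 0, 0, 1, 0.1, 1, 0, 0, 1, 0, 1, 0, 0, 1, 0, 0.8, 0, 0, 1, 0, 0.6, 0, 0, 1, 0, 0.4, 0, 0, 1, 0, 0, 0, 0, 1, 0, 0, 0, 0, 1]

```text
time_s: 10.7
tcp_pos: [0.534, 0.0998, 0.1995]
eef_rot: [180.0, 0.1, 1.0]
contact_force: [0.4, 0.3, 0.6]
gripper_width: 0.0283
```

Run:
```python
from h import *
s,c=wsnap('w8'); print(s['tcp_pos'],s['eef_rot'],s['gripper_width'])
f=snap('scene','s8')['frame'][:,:,::-1]; im=c['frame'][:,:,::-1]
b=cv2.resize(f[140:270,270:400],(400,400),interpolation=2)
w=cv2.resize(im[190:340,217:417],(400,300),interpolation=2)
cv2.imwrite('pics/v8.png',np.hstack([b,np.vstack([w,np.zeros((100,400,3),np.uint8)])]))
hsv=cv2.cvtColor(f.copy(),cv2.COLOR_BGR2HSV)[120:230,300:380]
m=(abs(hsv[...,0].astype(int)-108)<14)&(hsv[...,1]>130)
for i in range(0,110,3):
    x=np.where(m[i])[0]
    if len(x)>3: print(120+i,300+x.min(),300+x.max(),end='; ')
```

```text
[0.53395592 0.099792   0.19945986] [1.79968042e+02 6.34284931e-02 9.52266653e-01] 0.028349570631807836
162 329 337; 165 329 337; 168 330 337; 171 329 337; 174 326 335; 177 326 335; 180 326 335; 183 327 333;
```

View pics/v8.png

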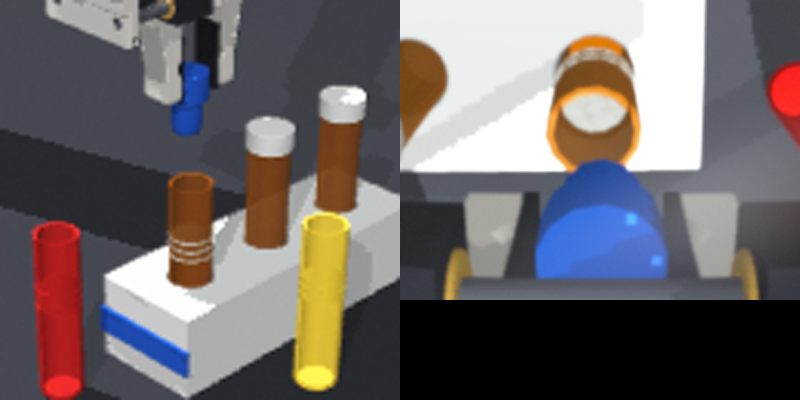

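Run:
```python
from h import *
for z in (.14,.11): print(won('w8',(314,254.5),z), won('w8',(337,254.5),z)-won('w8',(291,254.5),z))
```

```text
[0.53551513 0.1017103  0.14      ] [ 0.00050689 -0.0297181   0.        ]
[0.52537544 0.1017944  0.11      ] [ 0.00057381 -0.0336416   0.        ]
```

Request:
carry_out:
  commands: [0.04, 0.04, -0.5, 0, 1, 0, 0, -0.4, 0, 1, 0, 0, -0.15, 0, 1, 0, 0, -0.15, 0, 1, 0, 0, -0.15, 0, 1, 0, 0, 0, 0, 1]

```text
time_s: 11.4
tcp_pos: [0.5357, 0.1014, 0.1456]
eef_rot: [180.0, 0.0, 0.9]
contact_force: [-0.3, -0.3, -0.8]
gripper_width: 0.0287
```

```bash
cat > chk.py <<'E'
from h import *
import sys
s=telemetry.get_state(); print(s['time_s'],s['tcp_pos'],s['contact_force'],s['gripper_width'])
f=snap('scene',sys.argv[1])['frame'][:,:,::-1].copy()
hsv=cv2.cvtColor(f,cv2.COLOR_BGR2HSV)[130:240,300:365]
b=(abs(hsv[...,0].astype(int)-108)<14)&(hsv[...,1]>130)
a=(hsv[...,0]<20)&(hsv[...,1]>110)
for n,m in(('blue',b),('amber',a)):
    print(n)
    for i in range(0,110,2):
        x=np.where(m[i,:45])[0]
        if len(x)>3: print(130+i,300+x.min(),300+x.max(),end='; ')
E
python3 chk.py s9
```

```text
11.4 [0.53570992 0.10135827 0.14555562] [-0.31475746 -0.25764711 -0.7533444 ] 0.028721597788454796
blue
184 330 336; 186 330 338; 188 330 338; 190 331 338; 192 331 338; 194 330 338; 196 330 337; 198 327 335; 200 327 335; amber
152 314 344; 154 312 344; 156 332 339; 158 326 334; 160 322 330; 198 325 339; 200 325 339; 202 325 339; 204 325 339; 206 325 339; 208 325 339; 210 324 339; 212 324 338; 214 325 338; 216 326 337; 218 325 335; 220 327 336; 222 326 337; 224 325 333; 226 325 337; 228 325 338; 230 325 338; 232 328 336;
```

Request:
carry_out:
  commands: [0, 0, -0.1, 0, 1, 0, 0, -0.05, 0, 1, 0, 0, -0.05, 0, 1, 0, 0, 0, 0, 1]

```text
time_s: 11.85
tcp_pos: [0.5358, 0.1016, 0.1377]
eef_rot: [180.0, 0.0, 0.9]
contact_force: [0.4, -0.1, -0.1]
gripper_width: 0.0286
```

```bash
python3 chk.py s10
```

```text
11.85 [0.53579219 0.10163812 0.13770549] [ 0.37666675 -0.10343439 -0.09550408] 0.028588826044216278
blue
188 330 337; 190 330 338; 192 330 338; 194 331 338; 196 331 338; 198 331 337; 200 330 336; amber
156 312 344; 158 336 343; 202 324 339; 204 324 339; 206 325 339; 208 324 339; 210 324 339; 212 325 338; 214 325 338; 216 326 337; 218 325 335; 220 327 336; 222 326 337; 224 325 333; 226 325 337; 228 325 338; 230 325 338; 232 328 336;
```

Request:
carry_out:
  commands: [0, 0, 0, 0, 0, 0, 0, 0, 0, 0, 0, 0, 0, 0, 0, 0, 0, 0, 0, 0, 0, 0, 0.5, 0, 0, 0, 0, 0.7, 0, 0, 0, 0, 0.8, 0, 0, 0, 0, 0, 0, 0]

```text
time_s: 12.7
tcp_pos: [0.5384, 0.1024, 0.2226]
eef_rot: [-179.9, -0.4, 1.0]
contact_force: [0.2, 0.3, -0.3]
gripper_width: 0.0437
```

```bash
python3 chk.py s11
python3 - <<'E'
from h import *
t=np.load('pics/s11.npz');K=t['camera_matrix'];T=t['camera_from_world']
def pr(p): q=K@(T[:3,:3]@np.array(p)+T[:3,3]); return q[:2]/q[2]
a=np.linspace(0,2*np.pi,60)
for z in(.14,.16):
    e=np.array([pr((.5375+.015*np.cos(k),.101+.015*np.sin(k),z)) for k in a]); print(z,e.min(0),e.max(0))
E
```

```text
12.7 [0.53836122 0.10242118 0.22263284] [ 0.21282543  0.31547932 -0.29408094] 0.04374515455777545
blue
188 327 335; 190 325 338; 192 325 338; 194 325 338; 196 325 338; 198 325 338; 200 326 337; amber
202 324 339; 204 324 339; 206 324 339; 208 324 339; 210 324 339; 212 324 338; 214 325 338; 216 325 338; 218 325 335; 220 327 336; 222 326 337; 224 325 338; 226 325 338; 228 325 338; 230 325 338; 232 328 336; 0.14 [324.67063083 195.86522172] [338.75528265 202.36764023]
0.16 [324.71353098 187.47720248] [338.94270363 193.84119912]
```

Request:
carry_out:
  commands: [0, 0, -0.8, 0, 0, 0, 0, -0.7, 0, 0, 0, 0, -0.4, 0, 0, 0, 0, -0.25, 0, 0, 0, 0, -0.2, 0, 0, 0, 0, 0, 0, 0]

```text
time_s: 13.35
tcp_pos: [0.5355, 0.1015, 0.1231]
eef_rot: [180.0, 0.1, 0.9]
contact_force: [0.0, -0.1, 0.2]
gripper_width: 0.0436
```

```bash
python3 chk.py s12
```

```text
13.35 [0.5355099  0.10145774 0.12305917] [ 0.03683794 -0.08953842  0.21587038] 0.043570434168214406
blue
188 328 335; 190 328 338; 192 328 338; 194 328 338; 196 328 338; 198 328 338; 200 328 337; amber
162 316 344; 168 328 334; 170 323 331; 172 320 326; 202 328 339; 204 328 339; 206 328 339; 208 325 339; 210 324 339; 212 324 338; 214 325 338; 216 326 337; 218 325 335; 220 327 336; 222 326 337; 224 325 333; 226 325 337; 228 325 338; 230 325 338; 232 328 336;
```

Request:
carry_out:
  commands: [0, 0, -0.2, 0, 0, 0, 0, -0.2, 0, 0, 0, 0, -0.12, 0, 0, 0, 0, 0, 0, 0]
  grip_force: 40

```text
time_s: 13.8
tcp_pos: [0.5354, 0.1014, 0.1023]
eef_rot: [180.0, 0.1, 0.9]
contact_force: [-0.8, -0.8, 0.1]
gripper_width: 0.044
```

Request:
carry_out:
  commands: [0, 0, 0, 0, 1, 0, 0, 0, 0, 1, 0, 0, 0, 0, 1, 0, 0, 0, 0, 1, 0, 0, 0, 0, 1]

```text
time_s: 14.3
tcp_pos: [0.5361, 0.1017, 0.1034]
eef_rot: [-180.0, -0.0, 0.9]
contact_force: [0.4, -0.1, 0.8]
gripper_width: 0.0307
```

```bash
python3 chk.py s13
```

```text
14.3 [0.53611766 0.1017355  0.10340492] [ 0.41506276 -0.10524474  0.75124934] 0.030666389748494297
blue
192 332 338; 194 330 338; 196 330 338; 198 330 337; 200 330 336; amber
172 313 342; 176 331 335; 178 326 333; 186 322 326; 202 335 339; 204 330 339; 206 330 339; 208 330 339; 210 330 338; 212 330 338; 214 330 337; 216 325 337; 218 324 335; 220 326 336; 222 326 337; 224 325 333; 226 325 337; 228 325 337; 230 325 337; 232 328 336;
```

Request:
carry_out:
  commands: [0, 0, 0.15, 0, 1, 0, 0, 0.3, 0, 1, 0, 0, 0.4, 0, 1, 0, 0, 0.4, 0, 1, 0, 0, 0.4, 0, 1, 0, 0, 0.3, 0, 1, 0, 0, 0.15, 0, 1, 0, 0, 0, 0, 1]

```text
time_s: 15.15
tcp_pos: [0.5362, 0.1018, 0.1882]
eef_rot: [-180.0, -0.1, 0.9]
contact_force: [0.4, 0.3, -0.8]
gripper_width: 0.0305
```

```bash
python3 chk.py s14
```

```text
15.15 [0.53621993 0.10179085 0.18816188] [ 0.38401634  0.33557462 -0.83444248] 0.03046374506192457
blue
152 333 339; 154 330 339; 156 331 339; 158 331 339; 160 331 339; 162 331 337; 164 331 335; amber
130 314 321; 134 335 342; 136 331 337; 138 323 333; 166 331 340; 168 331 340; 170 331 339; 172 331 339; 174 331 339; 176 331 339; 178 330 339; 180 325 339; 182 325 339; 184 326 338; 186 325 338; 188 325 339; 190 325 339; 192 325 339; 194 325 339; 196 325 339; 198 325 339; 200 325 339; 202 325 339; 204 325 339; 206 325 339; 208 325 339; 210 325 339; 212 325 338; 214 325 338; 216 325 337; 218 328 336;
```

Request:
carry_out:
  commands: [-0.2, 0, 0, 0, 1, -0.4, 0, 0, 0, 1, -0.5, 0, 0, 0, 1, -0.5, 0, 0, 0, 1, -0.35, 0, 0, 0, 1, -0.17, 0, 0, 0, 1, 0, 0, 0, 0, 1]

```text
time_s: 15.9
tcp_pos: [0.4505, 0.1017, 0.1873]
eef_rot: [-180.0, -0.0, 1.0]
contact_force: [1.2, 0.1, -0.9]
gripper_width: 0.0302
```

Request:
carry_out:
  commands: [0, 0, -0.2, 0, 1, 0, 0, -0.4, 0, 1, 0, 0, -0.5, 0, 1, 0, 0, -0.5, 0, 1, 0, 0, -0.33, 0, 1, 0, 0, -0.15, 0, 1, 0, 0, 0, 0, 1]

```text
time_s: 16.6
tcp_pos: [0.451, 0.1013, 0.1028]
eef_rot: [179.9, 0.1, 0.9]
contact_force: [0.9, -1.0, -1.3]
gripper_width: 0.0305
```

Request:
carry_out:
  commands: [0.2, 0, 0, 0, 1, 0.25, 0, 0, 0, 1, 0.2, 0, 0, 0, 1, 0.2, 0, 0, 0, 1, 0.2, 0, 0, 0, 1, 0, 0, 0, 0, 1]

```text
time_s: 17.2
tcp_pos: [0.493, 0.1014, 0.1038]
eef_rot: [180.0, 0.1, 0.9]
contact_force: [-4.7, 2.0, 3.3]
gripper_width: 0.0301
```

```bash
python3 chk.py s15
```

```text
17.2 [0.49298803 0.10143516 0.10379004] [-4.74430064  1.96955798  3.28727242] 0.030050082694149906
blue
184 320 325; 186 316 326; 188 317 325; 190 317 325; 192 317 324; 194 317 323; amber
164 300 336; 166 302 331; 168 320 327; 170 316 336; 196 317 324; 198 317 324; 200 317 324; 202 317 323; 204 317 323; 206 317 323; 208 314 322; 210 310 320; 212 309 320; 214 308 320; 216 307 321; 218 307 321; 220 307 320; 222 307 317; 224 307 312;
```

Request:
carry_out:
  commands: [0.2, 0, 0, 0, 1, 0.2, 0, 0, 0, 1, 0.2, 0, 0, 0, 1, 0.2, 0, 0, 0, 1, 0.2, 0, 0, 0, 1, 0.06, 0, 0, 0, 1, 0, 0, 0, 0, 1]

```text
time_s: 17.95
tcp_pos: [0.5346, 0.1009, 0.1033]
eef_rot: [179.9, 0.2, 0.9]
contact_force: [-5.0, -1.2, -0.0]
gripper_width: 0.0304
```

```bash
python3 chk.py s16
```

```text
17.95 [0.53462246 0.10089138 0.10328163] [-4.99096165 -1.15207368 -0.01921728] 0.030435649205647272
blue
192 332 339; 194 330 340; 196 330 341; 198 330 341; 200 330 341; 202 330 340; 204 329 338; 206 332 336; amber
170 314 320; 176 331 336; 178 326 333; 208 313 333; 210 311 331; 212 309 317; 214 307 320; 216 305 320; 218 303 322; 220 302 320; 222 301 317; 224 301 312; 226 302 308;
```

Request:
carry_out:
  commands: [0, 0, 0.15, 0, 1, 0, 0, 0.3, 0, 1, 0, 0, 0.5, 0, 1, 0, 0, 0.6, 0, 1, 0, 0, 0.6, 0, 1, 0, 0, 0.6, 0, 1, 0, 0, 0.4, 0, 1, 0, 0, 0.2, 0, 1]
  grip_force: 50

```text
time_s: 18.8
tcp_pos: [0.5371, 0.1022, 0.2415]
eef_rot: [-179.9, -0.3, 0.9]
contact_force: [0.3, -0.8, -1.1]
gripper_width: 0.0306
```

Request:
carry_out:
  commands: [0, 0, 0, 0, 1, 0, 0, 0, 0, 1, 0, 0, 0, 0, 1]

```text
time_s: 19.1
tcp_pos: [0.5351, 0.1015, 0.237]
eef_rot: [180.0, 0.1, 0.9]
contact_force: [-0.6, -0.2, -1.0]
gripper_width: 0.0303
```

Run:
```python
from h import *
s=telemetry.get_state(); print(s['time_s'],s['tcp_pos'],s['gripper_width'],abs(s['qd']).max())
f=snap('scene','s17')['frame'][:,:,::-1]; cv2.imwrite('pics/v17.png',cv2.resize(f[90:240,240:440],(800,600),interpolation=2))
t=np.load('pics/s17.npz');K=t['camera_matrix'];T=t['camera_from_world']
def pr(p): q=K@(T[:3,:3]@np.array(p)+T[:3,3]); return ((q[:2]/q[2]-[240,90])*4).round()
P=np.array([.536,.101,s['tcp_pos'][2]+.025])
for d in(35,45,55):
    a=np.radians(d);u=np.array([np.sin(a),0,np.cos(a)]); print(d,'bottom',pr(P-.117*u),'mouth',pr(P+.013*u),'top',pr(P+.033*u), 'ctrz',(P-.052*u)[2])
```

```text
19.1 [0.53511215 0.10152483 0.23702568] 0.030265004799972007 0.37058337894857407
35 bottom [281. 351.] mouth [378. 201.] top [395. 175.] ctrz 0.21942977051759605
45 bottom [262. 320.] mouth [381. 205.] top [401. 185.] ctrz 0.22525612419892313
55 bottom [246. 287.] mouth [383. 209.] top [407. 196.] ctrz 0.23219970213036922
```

View pics/v17.png

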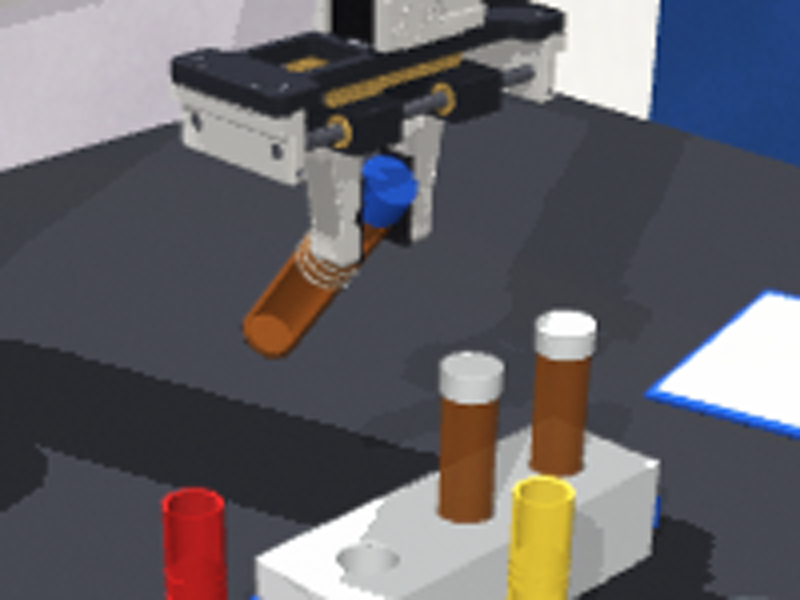

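Request:
carry_out:
  commands: [0, 0, 0, 0, 1, 0, 0, 0, 0, 1, 0, 0, 0, 0, 1, 0, 0, 0, 0, 1, 0, 0, 0, 0, 1, 0, 0, 0, 0, 1, 0, 0, 0, 0, 1, 0, 0, 0, 0, 1]

```text
time_s: 19.95
tcp_pos: [0.5355, 0.1017, 0.238]
eef_rot: [-180.0, -0.0, 0.9]
contact_force: [-1.1, -0.6, -0.8]
gripper_width: 0.0297
```

Run:
```python
from h import *
a=np.load('pics/s17.npz')['frame'].astype(int); b=snap('scene','s18')['frame'].astype(int)
d=abs(a-b).sum(2)[120:185,295:350]; print('changed px',(d>60).sum())
s=telemetry.get_state(); print(s['time_s'],s['tcp_pos'],s['gripper_width'],abs(s['qd']).max())
if (d>60).sum()<40: r.close_job(); print('handed in')
```

```text
changed px 208
20.0 [0.53551993 0.10164887 0.23797276] 0.02972325415582015 0.13468752679535034
```

Request:
carry_out:
  commands: [0, 0, 0, 0, 1, 0, 0, 0, 0, 1, 0, 0, 0, 0, 1, 0, 0, 0, 0, 1, 0, 0, 0, 0, 1, 0, 0, 0, 0, 1, 0, 0, 0, 0, 1, 0, 0, 0, 0, 1]

```text
time_s: 20.8
tcp_pos: [0.5355, 0.1017, 0.238]
eef_rot: [-180.0, -0.0, 0.9]
contact_force: [-0.2, 0.7, -0.2]
gripper_width: 0.0301
```

Run:
```python
from h import *
snap('scene','s19')
F={k:np.load(f'pics/{k}.npz')['frame'] for k in('s17','s18','s19')}
for k,f in F.items():
    h=cv2.cvtColor(np.ascontiguousarray(f),cv2.COLOR_RGB2HSV)[110:185,295:360]
    am=(h[...,0]<20)&(h[...,1]>110); am[:38]=0; bl=(abs(h[...,0].astype(int)-108)<14)&(h[...,1]>130)
    for m in(am,bl): y,x=np.where(m); print(k,len(x),x.mean().round(2)+295,y.mean().round(2)+110,x.min()+295,y.max()+110,end=' | ')
    print()
d=abs(F['s19'].astype(int)-F['s18']).sum(2)[120:185,295:350]; print((d>60).sum())
s=telemetry.get_state(); print(s['time_s'],s['tcp_pos'],s['gripper_width'],abs(s['qd']).max())
```

```text
s17 384 313.12 165.23 301 179 | s17 199 336.19 137.2 330 146 | 
s18 382 313.18 165.07 301 178 | s18 200 336.31 136.5 330 145 | 
s19 383 313.22 165.05 301 178 | s19 199 336.34000000000003 136.47 330 145 | 
5
20.85 [0.5355299  0.10165042 0.23797892] 0.030010736404225587 0.18033067540170947
```

Everything is steady, so I'm handing the job in.

```bash
python3 -c "
from plant import r
print(r.close_job())"
```

```text
the job is handed in; nothing more can be done
None
```

I put the blue stopper into the amber tube in its rack well and let go. I then gripped the tube and drew it straight up. I tilted it by pushing its lower part against the rack's front edge, so that it turned in the grip. Then I raised it clear and handed it in at about 21 s with the fingers still holding it at 50 N. The hand-in reports no verdict.

**Last checks**
- **Lean:** about 41° by image fit, mouth end higher.
- **Height:** the tube's middle is at about 0.22 m. This rests on the z correction described below.
- **Stopper:** it sits on the rim in the last picture I viewed (at 19 s). In the later frames blue and amber kept their places.
- **Steadiness:** the last two frames, 0.8 s apart, differed in only 5 pixels around the tube. An earlier comparison showed 208 changed pixels, which I put down to the arm settling by about 1 mm.
- **Other objects:** the two capped tubes were standing in their wells in the last picture. I did not check the other stoppers again after lifting the blue one, nor the beakers at the end.

**What disagreed**
- **Fingertip height:** by the pictures and by touch, the tips were about 8–10 mm above the reported TCP height rather than 22 mm below it. The first two tries at the stopper therefore closed just above its head. It stayed standing, and I corrected for the offset from then on.
- **Finger opening:** it read about 1.5 mm too small.
- **Cameras:** they differed by 3–7 mm in x.

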